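# Lock the valve box cover with its quarter-turn stud

### The arm

A 7-joint arm with a two-finger parallel gripper is mounted at the origin on the work surface. World frame = base frame: x ahead of the robot, y to its left, z up, the work surface at z = 0. Lengths are in m, angles in rad, forces in N, time in s.
With the tool pointing down it reaches from about 0.425 to 0.925 m from the base axis. Payload 6.8 kg.
Tool frame: the origin (TCP) lies at the very end of the fingers, on their centre line; the grasp point (between the pads) lies 19 mm behind it; z points along the fingers, y is the line along which they close (so a half turn about z gives the same grasp; the last joint's range is limited). The gripper opens to 85 mm and grips with 20 to 120 N. Pads are 22 mm wide; open, the fingers measure 114 mm over their backs; the gripper's body (76 mm by 85 mm) begins 54 mm behind the grasp point. The pads swing forward as they close: fully open they stand 13 mm farther back than shut.
Start: joints at [1, 0.477, 0.022, 1.555, -0.011, 1.109, -0.083], TCP at [0.301, -0.604, 0.231] pointing down, gripper open.
Joint ranges: [-2.96, 2.96], [-0.34, 2.1], [-1.41, 1.46], [0.24, 2.44], [-1.37, 4.51], [0.17, 1.92], [-2.96, 2.96]. Speed limits (rad/s): [2.39, 2.39, 3.14, 3.14, 3.14, 3.14, 3.14].

### API

Orientations are given as a rotation vector (axis times angle).
In Python, from bench import monitor, optics, r gives the robot as it stands.
- The arm moves only by the shell command python3 -m crank 'ROWS' [OPENING] [FORCE]. ROWS is JSON, a list of rows, each a list of 2 entries, a list of its own where there are three numbers: the shift along the tool's x, y, z in cm, then the turn, a rotation vector about the tool's x, y, z in rad. A call has 1 to 5 rows; each row shifts and turns the commanded pose from where the row before left it, along the tool's axes as they then stand; what a row does not reach is not made up. A row lasts 1/10 s, in which the tool goes at most 50 mm and 8.59 degrees, less where a joint would pass 70% of its speed; a pose out of reach is approached as far as the arm can. A call is refused whole if a number of a shift passes 5 or a number of a turn 0.15, either way. A call with a gripper value outside its range is refused whole. OPENING is the finger opening in cm, from 0 to 8.54, set as the call begins (- or left out, the last holds). The fingers move at their own pace and stop on an object; FORCE is the grip in N (left out, the last holds). Time passes only in rows, so rows that do not move let the fingers close. It gives the time, the measured TCP pose, the force, the opening and the grip force at its end, in the units of the state.
- monitor.get_obs(): the state, without advancing time (a new reading comes with each control period).
- optics.grab_frame(name): name is "scene" or "top" or "wrist"; returns (picture, depth): 384x512x3 uint8, red, green, blue; 384x512 float32, m along the optical axis (not along the pixel's ray), 0 where there is no reading.
- optics.camera_model(name): a dict with "vertical_fov" (degrees; the focal length in pixels is half the picture's height over the tangent of half this angle, whatever the lens; pixels are square), "cx", "cy" (the principal point, pixels), "R" (3x3) and "t" (3): a world point X has camera coordinates R X + t; the wrist camera has in their place "hand_eye" (4x4, takes a point from camera to tool coordinates, whose origin is the TCP and whose axes are the flange's). Camera axes: x right, y down, z forward; pixel columns grow to the right and rows downward; lengths in m; the calibration is good to about 2 mm. A picture is of the moment at which its call begins: read the wrist's pose just before it. camera_model takes no time and is no camera call.
- r.hand_in(): hands the job in; it is judged then, once.
The state is a dict: "clock": time; "joints": joint angles; "qvel": joint speeds; "tau": joint torques, N m; "tcp_pos": TCP position; "orientation": TCP orientation; "contact_force": force on the tool from outside, world axes, zero at the start; "moment": the same for the moment, N m; "grip_width": finger opening in m; "gripper_force": force on a finger pad.
Only numpy, scipy, OpenCV 4.12 (cv2) and the standard library are available. Lean on these libraries where they do the work, as an engineer would, in place of code of your own. Each camera call takes 0.05 s, during which the arm holds its last target. There are 200 camera calls.

### The job

Lock the shut cover of the valve box: take the wing-headed cam stud from the wooden rack, lower it through the sprung collar into the slot under the cover, push it in gently until you feel the bottom, turn it a quarter turn clockwise (seen from above) and let it spring up, so that it stays locked with its wing across the box. Press firmly but never ram it (over 25 N is too much), leave the two plain pins in the rack, and let go at the end.

Things in the scene. Friction and masses are not known exactly. Their poses are not given: they have to be found in the camera images.
- stud_grip (a point): Point on the axis of the loose steel cam stud (90 g), in its flat wing head: 34 long (stud x), 10 thick (stud y), 34 tall, the only tall thin head in the rack. Below the wing: a round flange 38 across, 4 thick. This point is 22 above the flange's top, 26 above its underside, 12 below the wing's top; grip the 10 mm here. z points up the stud; half a turn about z makes no difference.
- stud_foot (a point): Foot of the same stud: on its axis, 39.5 below the flange's underside, 65.5 below stud_grip. An 8 mm shank carries here a round cross pin, 8 thick, 24 long with round ends, along stud x (parallel to the wing). The stud starts upright, hung by its flange in one rack hole.
- cover_hole (a point): Centre of the hole in the cover, on the cover's top face (90 above the table). x runs from the box's front to its hinge, y across, z up. Round it stands a sprung steel collar, 42 outer, 31 inner diameter, top 29 above the cover; the stud's flange lands on it and pushes it down: it is damped, yields at 3 N and gains 0.2 N per mm.
- slot (a point): Slot 27 long (along x) x 10 wide in the receptacle in the box, right below the hole; the cross pin enters only with the wing along x. This point is 6 below the cover's top; the bracket is adjustable, so the true slot top is lower by D, 0 to 18 mm, new each time and in no reading. The pin cannot turn until its axis is 18 + D below the cover's top; a stiff pad (11 N per mm) stops it at 19 + D.
- valve_box: Grey sheet-steel box fixed to the bench, 210 (x) x 180 (y) x 90 high, aluminium cover shut; origin at centre of underside, x front to hinge. Find the pad by feel: force climbs softly to 5-8 N, then steeply. There turn the stud clockwise from above (negative about z), wing from x to y, to a stop. Let go, it springs up 5 mm into a groove (0.1 rad play): locked.
- cover (a joint): hinge of the box's cover, rad: 0 shut (as it starts), grows as its front edge lifts
- rack: Wooden rack fixed to the bench, 60 (x) x 240 (y) x 55 high, three square holes 28 wide: in its middle and 80 to either side along y. Origin at the centre of its underside. Stud and two plain pins hang in the holes by flange or head, a few mm off centre; which is where varies, and the wing's yaw is within 0.5 rad of rack x.
- pin0_mid (a point): plain locating pin standing in the rack: round head 36 across and 13 tall, shank 16 across; this point is at the head's underside
- pin1_mid (a point): second plain locating pin, the same as the first
There are look-alikes about, which are no part of the job. What is shaped like the part that bears stud_grip but purple is not meant.

How it is judged:
On the way:
1. the stud stands upright in the hole of the cover, its wing along the box, its flange down on the collar (z of stud_grip in the frame of cover_hole below 0.0565 m and horizontal distance between stud_grip and cover_hole below 0.006 m and angle between the x axis of stud_grip and the x axis of cover_hole, either way round below 0.3 rad), for 0.05 s.
At the end, for the whole second after the job is handed in: The stud is locked: upright (within 0.15 rad), in the hole (within 5 mm), its flange at least 2 mm below the collar's free height, its wing across the box (within 0.25 rad of box y), at rest and released, and the cover shut (under 0.02 rad) (z of stud_grip in the frame of cover_hole below 0.053 m and horizontal distance between stud_grip and cover_hole below 0.005 m and angle between the x axis of stud_grip and the y axis of cover_hole, either way round below 0.25 rad and angle between stud_grip's own z axis and vertical below 0.15 rad and value of joint cover below 0.02 rad and linear speed of stud below 0.01 m/s); the robot touches nothing.
It fails at once if more than 25 N on the valve box, its cover, collar or receptacle (contact force between valve_box and anything else above 25 N).
It fails at once if a plain pin is taken out of the rack or thrown about (more than 30 mm) (distance of any of pin0_mid, pin1_mid from where it was at the start of the episode above 0.03 m).
It also fails if it takes over 48 s, if anything falls off the work surface, if the arm or the gripper's body presses on something with over 40 N, if the wrist force passes 120 N, or if a joint passes its speed limit or range.

## Working session

There is one attempt and no reset: what is moved stays moved. The work goes in short steps, Python scripts to look and compute and a shell command to move; the robot and the scene stay as the last step left them, time stands still between calls to the robot, and variables do not carry over. Pictures are saved under pics/ and viewed, at most 10 in all, crops included, and the job is handed in when it is done.

```bash
ls; mkdir -p pics; python3 - <<'E'
from bench import monitor, optics, r
import cv2,numpy as np
print(monitor.get_obs())
ims=[]
for n in("top","scene"):
    p,d=optics.grab_frame(n); np.savez(f"pics/{n}.npz",p=p,d=d); cv2.imwrite(f"pics/{n}.png",p[:,:,::-1])
    print(n,optics.camera_model(n))
print(optics.camera_model("wrist"))
E
```

```text
pics
{'clock': 0.0, 'joints': array([ 0.99985899,  0.47783058,  0.02234418,  1.55642173, -0.01149876,
        1.10928144, -0.08312682]), 'qvel': array([ 0.00058318,  0.00080985,  0.00045765,  0.00024359, -0.0011309 ,
        0.00063986,  0.00064775]), 'tau': array([-6.42322320e-04, -5.96440315e+01,  1.60756968e+00, -2.81198663e+01,
        1.24169749e-02,  9.28861904e-03,  2.40048348e-05]), 'tcp_pos': array([ 0.30110968, -0.60347773,  0.23031791]), 'orientation': array([-3.05616541e+00, -7.20142340e-01,  8.62534272e-04]), 'contact_force': array([-0.97250294, -0.1515816 ,  0.29534383]), 'moment': array([-0.04880829, -0.00232192, -0.00410606]), 'gripper_force': 0.0, 'grip_width': 0.08565775362531139}
top {'vertical_fov': 47.10787893794611, 'cx': 264.2532473137404, 'cy': 190.67142138105538, 'R': array([[ 0.01925797, -0.99964552,  0.01838356],
       [-0.9854019 , -0.02208791, -0.16880527],
       [ 0.16915149, -0.01486435, -0.98547797]]), 't': array([-0.01185243,  0.5659105 ,  0.935906  ])}
scene {'vertical_fov': 55.84382177717407, 'cx': 255.46283548473627, 'cy': 197.4295967223022, 'R': array([[-0.23269266,  0.97246475,  0.01290088],
       [ 0.74300607,  0.18631535, -0.64282857],
       [-0.62753176, -0.13999606, -0.76590143]]), 't': array([ 0.12910686, -0.33719181,  1.34108228])}
{'vertical_fov': 58.97428649327033, 'cx': 249.9328956215217, 'cy': 190.8122752207659, 'hand_eye': array([[ 1.09455326e-03, -9.50562247e-01, -3.10532152e-01,
         7.91007389e-02],
       [ 9.99999373e-01,  1.11397974e-03,  1.14788419e-04,
         6.32141365e-04],
       [ 2.36812987e-04, -3.10532082e-01,  9.50562870e-01,
        -1.41957442e-01],
       [ 0.00000000e+00,  0.00000000e+00,  0.00000000e+00,
         1.00000000e+00]])}
```

View pics/top.png

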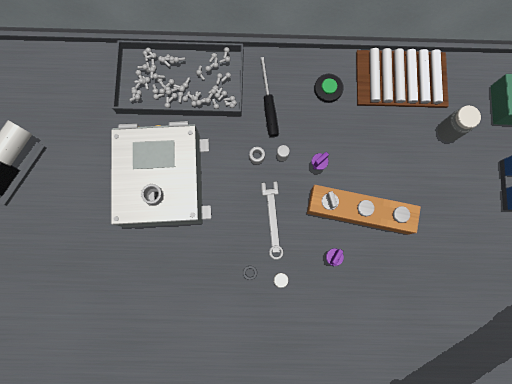

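View pics/scene.png

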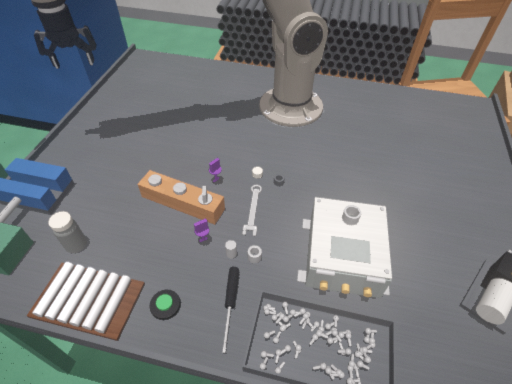

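Candidates in the top view:
- (331,201): silver winged head in the rack
- (366,208) and (402,215): round pin heads in the rack
- (320,161) and (335,257): purple look-alikes

By the description I choose (331,201). Next is a close crop to check it, plus measurements.

```bash
cat > h.py <<'E'
import numpy as np,cv2
from scipy.spatial.transform import Rotation as Ro
from bench import monitor,optics,r
def cam(n,obs=None):
    m=optics.camera_model(n); f=192/np.tan(np.radians(m['vertical_fov'])/2)
    if n=="wrist":
        o=obs; Rt=Ro.from_rotvec(o['orientation']).as_matrix(); H=np.array(m['hand_eye'])
        Rc=Rt@H[:3,:3]; C=Rt@H[:3,3]+o['tcp_pos']
    else:
        Rc=np.array(m['R']).T; C=-Rc@np.array(m['t'])
    return f,m['cx'],m['cy'],Rc,C
def rays(c,u,v):
    f,cx,cy,Rc,C=c; u=np.asarray(u,float);v=np.asarray(v,float)
    return np.stack([(u-cx)/f,(v-cy)/f,np.ones_like(u)],-1)@Rc.T
def onplane(c,u,v,z):
    d=rays(c,u,v); return c[4]+d*((z-c[4][2])/d[...,2])[...,None]
def cloud(c,d):
    v,u=np.mgrid[:384,:512]; return c[4]+rays(c,u,v)*d[...,None]
def proj(c,X):
    f,cx,cy,Rc,C=c; q=(np.asarray(X)-C)@Rc; return cx+f*q[...,0]/q[...,2],cy+f*q[...,1]/q[...,2]
E
python3 - <<'E'
from h import *
a=np.load("pics/top.npz");p,d=a['p'],a['d'];c=cam("top")
W=cloud(c,d);z=W[...,2]
v,u=np.mgrid[:384,:512]
def rep(n,m):
    q=W[m&(d>0)]; print(n,len(q),q.mean(0).round(4)); 
    (cx,cy),s,an=cv2.minAreaRect(q[:,:2].astype(np.float32)); print("  rect",cx,cy,s,an)
rep("wing",(abs(u-331)<22)&(abs(v-201)<22)&(z>.075))
rep("collar",(abs(u-151)<18)&(abs(v-194)<18)&(z>.105)&(z<.135))
rep("cover",(u>100)&(u<206)&(v>115)&(v<235)&(z>.08)&(z<.1))
rep("rack",(u>300)&(u<425)&(v>178)&(v<240)&(z>.045)&(z<.06))
k=cv2.resize(p[165:235,300:425],None,fx=5,fy=5,interpolation=2); k2=cv2.resize(p[160:230,115:190],None,fx=5,fy=5,interpolation=2)
cv2.imwrite("pics/crop1.png",cv2.resize(np.hstack([k[:,:400],k2]),None,fx=1,fy=1)[:,:,::-1])
print(onplane(c,[331.,151],[201.,194],.09))
E
```

```text
wing 98 [ 0.544  -0.1443  0.0908]
  rect 0.5447036027908325 -0.1449558287858963 (0.0339822992682457, 0.009976813569664955) 16.781871795654297
collar 199 [0.5433 0.2336 0.1166]
  rect 0.5434567928314209 0.2339935302734375 (0.0412897914648056, 0.040261752903461456) 57.61016082763672
cover 7908 [0.5944 0.2375 0.0905]
  rect 0.597349226474762 0.23832830786705017 (0.21831291913986206, 0.18089839816093445) 4.372726917266846
rack 2363 [ 0.5298 -0.2201  0.0557]
  rect 0.5309377908706665 -0.22341161966323853 (0.2406071126461029, 0.06102095544338226) 79.5156021118164
[[ 0.53968349 -0.1424032   0.09      ]
 [ 0.54629343  0.24109956  0.09      ]]
```

View pics/crop1.png

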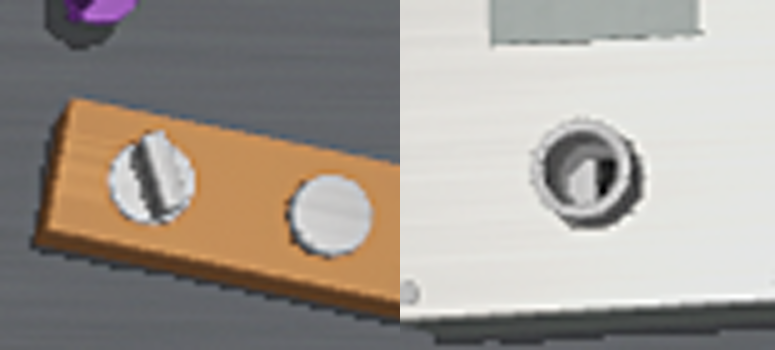

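The crop confirms it: a silver wing standing on its flange in the rack's left hole, crop (150,178). The collar is at crop (585,175). Now the shift to the hover pose above the stud.

```bash
cat >> h.py <<'E'
def go(pos,yaw):
    "tool-frame shift (cm) and turns to reach pos with tool x at world yaw (mod pi), tool down"
    o=monitor.get_obs(); R=Ro.from_rotvec(o['orientation']).as_matrix()
    s=R.T@(np.array(pos)-o['tcp_pos'])*100
    y0=np.arctan2(R[1,0],R[0,0]); best=None
    for k in(-1,0,1,2):
        Rt=np.column_stack([[np.cos(yaw+k*np.pi),np.sin(yaw+k*np.pi),0],[np.sin(yaw+k*np.pi),-np.cos(yaw+k*np.pi),0],[0,0,-1]])
        w=Ro.from_matrix(R.T@Rt).as_rotvec()
        if best is None or abs(w).max()<abs(best).max(): best=w
    print("t",o['clock'],"tcp",o['tcp_pos'].round(4),"yaw",y0.round(4),"j",o['joints'].round(2),"F",o['contact_force'].round(2),"gw",o['grip_width'])
    print("shift cm (tool axes as now)",s.round(2),"turn",best.round(3),"world d",(np.array(pos)-o['tcp_pos']).round(4))
E
python3 -c "
from h import *
go([.5447,-.145,.22],np.radians(16.8))
a=np.load('pics/top.npz');p,d=a['p'],a['d'];c=cam('top')
W=cloud(c,d);v,u=np.mgrid[:384,:512];z=W[...,2]
m=(u>100)&(u<215)&(v>115)&(v<235)&(z>.085)&(z<.097)
m=cv2.morphologyEx(m.astype(np.uint8),cv2.MORPH_OPEN,np.ones((15,15)))>0
q=W[m][:,:2].astype(np.float32);print(cv2.minAreaRect(q))
m=(abs(u-151)<18)&(abs(v-194)<18)&(z>.112)&(z<.135)
q=W[m][:,:2].astype(np.float32);print(cv2.minEnclosingCircle(q),W[m][:,2].mean())
"
```

```text
t 0.1 tcp [ 0.3011 -0.6035  0.2304] yaw 0.4628 j [ 1.    0.48  0.02  1.56 -0.01  1.11 -0.08] F [ 0.33 -0.15  0.53] gw 0.08515685412693007
shift cm (tool axes as now) [ 42.27 -30.15   1.09] turn [-0.002  0.     0.17 ] world d [ 0.2436  0.4585 -0.0104]
((0.5990338325500488, 0.23849770426750183), (0.21146751940250397, 0.17974421381950378), 4.067933559417725)
((0.543148398399353, 0.2344096451997757), 0.021173859015107155) 0.11838060207215499
```

```bash
R='[3.8,-2.7,0],[0,0,0]'
python3 -m crank '[[[3.8,-2.7,0],[0,0,0]],[[3.8,-2.7,0],[0,0,0]],[[3.8,-2.7,0],[0,0,0]],[[3.8,-2.7,0],[0,0,0]],[[3.8,-2.7,0],[0,0,0]]]' 5 60
python3 -m crank '[[[3.8,-2.7,0],[0,0,0]],[[3.8,-2.7,0],[0,0,0]],[[3.8,-2.7,0],[0,0,0]],[[3.8,-2.7,0],[0,0,0]],[[3.8,-2.7,0],[0,0,0]]]'
python3 -m crank '[[[0,0,0],[0,0,-0.14]],[[0,0,0],[0,0,-0.14]],[[0,0,0],[0,0,-0.14]],[[0,0,0],[0,0,-0.14]],[[0,0,0],[0,0,-0.14]]]'
python3 -m crank '[[[0,0,0],[0,0,-0.14]],[[0,0,0],[0,0,-0.14]],[[0,0,0],[0,0,-0.14]],[[0,0,0],[0,0,-0.14]],[[0,0,0],[0,0,-0.14]]]'
python3 -m crank '[[[0,0,0],[0,0,-0.14]],[[0,0,0],[0,0,-0.14]],[[0,0,0],[0,0,-0.14]],[[0,0,0],[0,0,-0.14]],[[0,0,0],[0,0,-0.14]]]'
python3 -m crank '[[[0,0,0],[0,0,-0.14]],[[0,0,0],[0,0,-0.14]],[[0,0,0],[0,0,-0.14]],[[0,0,0],[0,0,-0.14]],[[0,0,0],[0,0,-0.14]]]'
python3 -c "
from h import *
go([.5447,-.145,.22],np.radians(16.8))"
```

```text
clock: 0.6
tcp_pos: [0.4115, -0.3964, 0.231]
orientation: [-3.057, -0.72, 0.001]
contact_force: [0.5, -0.1, 0.7]
grip_width: 0.0501
gripper_force: 0.0
clock: 1.1
tcp_pos: [0.5212, -0.191, 0.2311]
orientation: [-3.058, -0.72, 0.001]
contact_force: [1.5, -0.3, 0.8]
grip_width: 0.0501
gripper_force: 0.0
clock: 1.6
tcp_pos: [0.5205, -0.1927, 0.2309]
orientation: [-2.62, -1.733, 0.001]
contact_force: [0.6, -0.3, -0.3]
grip_width: 0.0502
gripper_force: 0.0
clock: 2.1
tcp_pos: [0.5205, -0.1927, 0.2309]
orientation: [-1.867, -2.526, 0.0]
contact_force: [-0.3, -0.4, -0.8]
grip_width: 0.0499
gripper_force: 0.0
clock: 2.6
tcp_pos: [0.5205, -0.1928, 0.2309]
orientation: [-0.888, -3.013, 0.0]
contact_force: [-0.8, -0.5, -0.7]
grip_width: 0.0502
gripper_force: 0.0
clock: 3.1
tcp_pos: [0.5205, -0.1928, 0.2309]
orientation: [0.199, -3.135, -0.0]
contact_force: [-0.2, -0.6, 0.5]
grip_width: 0.05
gripper_force: 0.0
t 3.1 tcp [ 0.5205 -0.1928  0.2309] yaw -3.0147 j [ 0.78  0.35 -0.66  1.81  0.25  1.06  1.72] F [-0.15 -0.61  0.51] gw 0.049978059119092165
shift cm (tool axes as now) [-3.01  4.43  1.09] turn [ 0.    -0.001 -0.166] world d [ 0.0242  0.0478 -0.0109]
```

```bash
python3 -m crank '[[[-1.5,2.2,0.5],[0,0,0]],[[-1.5,2.2,0.5],[0,0,0]],[[0,0,0],[0,0,-0.08]],[[0,0,0],[0,0,-0.085]],[[0,0,0],[0,0,0]]]'
python3 - <<'E'
from h import *
o=monitor.get_obs();p,d=optics.grab_frame("wrist");cv2.imwrite("pics/w1.png",p[:,:,::-1])
np.savez("pics/w1.npz",p=p,d=d,pos=o['tcp_pos'],ori=o['orientation'])
c=cam("wrist",o);W=cloud(c,d);z=W[...,2]
m=(d>0)&(z>.085)&(z<.1)&(np.hypot(W[...,0]-.5447,W[...,1]+.145)<.03)
q=W[m];print(m.sum(),q[:,2].mean(),np.median(q[:,2]));rc=cv2.minAreaRect(q[:,:2].astype(np.float32));print(rc)
go([.5447,-.145,.22],np.radians(16.8))
E
```

```text
clock: 3.6
tcp_pos: [0.5451, -0.1453, 0.2208]
orientation: [0.45, -3.108, -0.001]
contact_force: [-0.3, 0.3, -1.4]
grip_width: 0.0502
gripper_force: 0.0
477 0.09180273411792993 0.09197287674470506
((0.5433335304260254, -0.14535756409168243), (0.03330235928297043, 0.010012672282755375), 16.957393646240234)
t 3.65 tcp [ 0.545  -0.1455  0.2209] yaw -2.8573 j [ 0.71  0.39 -0.71  1.8   0.29  1.06  1.75] F [0.01 1.32 0.85] gw 0.05020689375930454
shift cm (tool axes as now) [0.02 0.06 0.09] turn [ 0.    -0.001 -0.009] world d [-0.0003  0.0005 -0.0009]
```

View pics/w1.png

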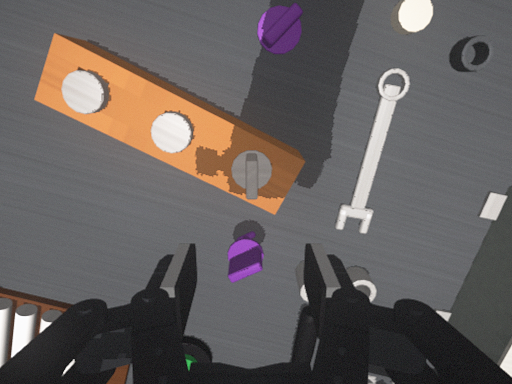

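The wrist view shows the stud's wing at (252,175) and the purple look-alike at (245,255), outside the rack. The measurement agrees with the top view to within 1.5 mm, so I descend.

```bash
python3 -m crank '[[[0.1,0.05,3],[0,0,-0.01]],[[0,0,4],[0,0,0]],[[0,0,4],[0,0,0]],[[0,0,2.5],[0,0,0]],[[0,0,1.2],[0,0,0]]]'
python3 -m crank '[[[0,0,1],[0,0,0]],[[0,0,0],[0,0,0]]]'
python3 -c "
from h import *
go([.544,-.1452,.0633],.295)"
```

```text
clock: 4.15
tcp_pos: [0.5424, -0.1454, 0.0718]
orientation: [0.459, -3.104, -0.002]
contact_force: [0.2, -0.1, 0.7]
grip_width: 0.0501
gripper_force: 0.0
clock: 4.35
tcp_pos: [0.5441, -0.1453, 0.064]
orientation: [0.462, -3.107, -0.0]
contact_force: [-0.7, -0.6, 0.6]
grip_width: 0.0503
gripper_force: 0.0
t 4.35 tcp [ 0.5441 -0.1453  0.064 ] yaw -2.8463 j [ 0.62  0.59 -0.61  1.92  0.47  0.78  1.61] F [-0.66 -0.55  0.63] gw 0.05029825924015932
shift cm (tool axes as now) [0.01 0.02 0.07] turn [ 0.    -0.001  0.   ] world d [-0.0001  0.0001 -0.0007]
```

```bash
python3 -m crank '[[[0,0,0],[0,0,0]],[[0,0,0],[0,0,0]],[[0,0,0],[0,0,0]],[[0,0,0],[0,0,0]]]' 0.5 80
python3 -m crank '[[[0,0,-1],[0,0,0]],[[0,0,-2],[0,0,0]],[[0,0,-3],[0,0,0]],[[0,0,-3],[0,0,0]],[[0,0,-3],[0,0,0]]]'
python3 -m crank '[[[0,0,-3],[0,0,0]],[[0,0,-2],[0,0,0]],[[0,0,0],[0,0,0]]]'
python3 - <<'E'
from h import *
go([.5431,.2343,.2310],.073)
p,d=optics.grab_frame("top");cv2.imwrite("pics/t2.png",p[:,:,::-1])
E
```

```text
clock: 4.75
tcp_pos: [0.5451, -0.1454, 0.0656]
orientation: [-0.463, 3.105, -0.002]
contact_force: [-1.0, 0.2, 6.1]
grip_width: 0.0086
gripper_force: 78.3
clock: 5.25
tcp_pos: [0.5439, -0.1451, 0.186]
orientation: [-0.464, 3.107, 0.0]
contact_force: [-0.1, -0.5, -1.2]
grip_width: 0.0087
gripper_force: 78.0
clock: 5.55
tcp_pos: [0.546, -0.1452, 0.238]
orientation: [-0.463, 3.102, -0.004]
contact_force: [0.9, 0.1, -0.9]
grip_width: 0.0084
gripper_force: 78.0
t 5.55 tcp [ 0.546  -0.1452  0.238 ] yaw -2.8454 j [ 0.72  0.37 -0.72  1.78  0.28  1.08  1.77] F [ 0.91  0.1  -0.87] gw 0.008408367885569437
shift cm (tool axes as now) [-10.8   36.39   0.63] turn [-0.003  0.005  0.223] world d [-0.0029  0.3795 -0.007 ]
```

```bash
python3 -m crank '[[[-0.7,2.2,0],[0,0,0]],[[-1.3,4.4,0],[0,0,0]],[[-1.3,4.5,0],[0,0,0]],[[-1.3,4.5,0],[0,0,0]],[[-1.3,4.5,0],[0,0,0]]]'
python3 -m crank '[[[-1.3,4.5,0],[0,0,0]],[[-1.3,4.4,0],[0,0,0]],[[-1.3,4.2,0],[0,0,0]],[[0,0,0],[0,0,0.11]],[[0,0,0],[0,0,0.11]]]'
python3 -m crank '[[[0,0,0],[0,0,0]],[[0,0,0],[0,0,0]]]'
python3 - <<'E'
from h import *
go([.5431,.2343,.2310],.073)
o=monitor.get_obs();p,d=optics.grab_frame("wrist");cv2.imwrite("pics/w2.png",p[:,:,::-1])
np.savez("pics/w2.npz",p=p,d=d,pos=o['tcp_pos'],ori=o['orientation'])
p,d=optics.grab_frame("scene");np.savez("pics/s2.npz",p=p,d=d);cv2.imwrite("pics/s2.png",cv2.resize(p[120:280,280:440],None,fx=3.6,fy=3.6)[:,:,::-1])
E
```

```text
clock: 6.1
tcp_pos: [0.5408, 0.0655, 0.233]
orientation: [0.463, -3.105, 0.0]
contact_force: [0.5, 0.5, -1.1]
grip_width: 0.0087
gripper_force: 78.0
clock: 6.6
tcp_pos: [0.5395, 0.2027, 0.2327]
orientation: [0.119, -3.137, -0.0]
contact_force: [-1.0, -1.0, -0.8]
grip_width: 0.0084
gripper_force: 78.0
clock: 6.8
tcp_pos: [0.5405, 0.2004, 0.2333]
orientation: [0.124, -3.138, 0.001]
contact_force: [-0.7, -0.4, -1.1]
grip_width: 0.0085
gripper_force: 78.0
t 6.8 tcp [0.5405 0.2004 0.2333] yaw -3.0627 j [ 0.12  0.41 -0.76  1.75  0.32  1.1   0.91] F [-0.74 -0.36 -1.09] gw 0.008534686413967988
shift cm (tool axes as now) [-0.52  3.36  0.23] turn [-0.001 -0.002  0.006] world d [ 0.0026  0.0339 -0.0023]
```

View pics/w2.png

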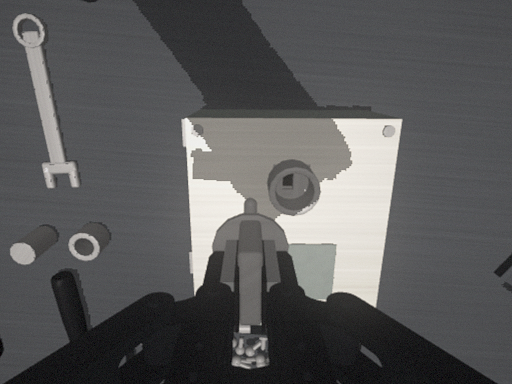

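View pics/s2.png

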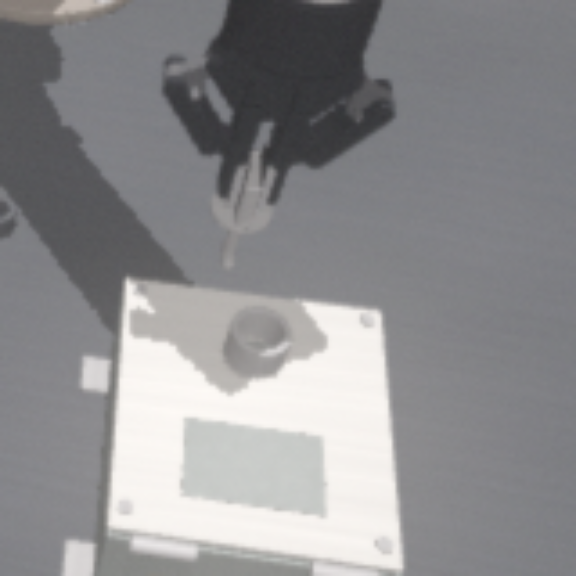

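The wrist view shows the stud held upright, with its flange near (250,240), the foot pin end at (250,205) and the collar at (294,188). The scene view confirms the stud is hanging straight. I'll measure the flange and collar in the same wrist frame so calibration errors cancel.

```bash
cat > meas.py <<'E'
from h import *
def fitc(q):
    A=np.c_[2*q,np.ones(len(q))];s=np.linalg.lstsq(A,(q**2).sum(1),rcond=None)[0];return s[:2],np.sqrt(s[2]+s[:2]@s[:2])
def meas(p,d,o):
    c=cam("wrist",o);W=cloud(c,d);z=W[...,2];T=o['tcp_pos']
    R=Ro.from_rotvec(o['orientation']).as_matrix()
    L=(W-T)@R  # tool coords
    # flange top: tool z near 3mm, within 30mm of tcp
    rr=np.hypot(L[...,0],L[...,1]); m=(d>0)&(rr<.03)&(L[...,2]>-.006)&(L[...,2]<.012)
    print("flange tool z pct",np.percentile(L[m][:,2],[5,25,50,75,95]).round(4))
    zz=np.median(L[m][:,2]); mm=(m&(abs(L[...,2]-zz)<.0025)).astype(np.uint8)
    cs=max(cv2.findContours(mm,cv2.RETR_EXTERNAL,cv2.CHAIN_APPROX_NONE)[0],key=len)[:,0]
    q=L[cs[:,1],cs[:,0],:2]; 
    q=q[(abs(np.hypot(*q.T)-.019)<.003)&(abs(q[:,1])<.0185)]
    e,rad=fitc(q); print("flange centre tool",e.round(4),"r",rad,len(q))
    # foot
    m=(d>0)&(rr<.025)&(L[...,2]>.035)&(L[...,2]<.06)
    if m.sum(): print("foot pts",m.sum(),L[m].min(0).round(4),L[m].max(0).round(4))
    m=(d>0)&(np.hypot(W[...,0]-.5431,W[...,1]-.2343)<.03)&(z>.112)&(z<.126)
    q=W[m];print("collar z",np.median(q[:,2]),len(q))
    cs=max(cv2.findContours(m.astype(np.uint8),cv2.RETR_EXTERNAL,cv2.CHAIN_APPROX_NONE)[0],key=len)[:,0]
    q=W[cs[:,1],cs[:,0],:2]; e2,rad=fitc(q);print("collar world",e2.round(4),"r",rad, cv2.minEnclosingCircle(q.astype(np.float32)))
    fw=T+R@np.r_[e,0]; print("flange world",fw.round(4),"need",(e2-fw[:2]).round(4))
    m=(d>0)&(z>.085)&(z<.094)&(np.hypot(W[...,0]-.59,W[...,1]-.2385)<.16);print("cover rect",cv2.minAreaRect(W[m][:,:2].astype(np.float32)))
E
python3 - <<'E'
from meas import *
a=np.load("pics/w2.npz");meas(a['p'],a['d'],dict(tcp_pos=a['pos'],orientation=a['ori']))
E
```

```text
flange tool z pct [-0.0044  0.0066  0.0073  0.0078  0.0089]
flange centre tool [ 0.0012 -0.0007] r 0.01795339476237976 134
foot pts 189 [ 0.0036 -0.0049  0.0459] [0.013  0.003  0.0522]
collar z 0.11786368438679262 1058
collar world [0.5419 0.2348] r 0.020294772904518966 ((0.5420340895652771, 0.23518122732639313), 0.020967718213796616)
flange world [0.5394 0.1996 0.2333] need [0.0025 0.0352]
cover rect ((0.5952362418174744, 0.23918287456035614), (0.21643570065498352, 0.18067795038223267), 4.32852840423584)
```

```bash
python3 -m crank '[[[0,0,1.5],[0,0,0.006]],[[-0.4,0.4,1.5],[0,0,0]],[[0,0,1.2],[0,0,0]],[[0,0,0],[0,0,0]],[[0,0,0],[0,0,0]]]'
python3 - <<'E'
from meas import *
for i in range(2):
    o=monitor.get_obs();p,d=optics.grab_frame("wrist");np.savez("pics/w3.npz",p=p,d=d,pos=o['tcp_pos'],ori=o['orientation'])
    meas(p,d,o)
go([.5431,.2343,.2310],.073)
E
```

```text
clock: 7.4
tcp_pos: [0.5445, 0.2052, 0.1917]
orientation: [0.111, -3.138, 0.0]
contact_force: [0.2, -0.3, -1.2]
grip_width: 0.0085
gripper_force: 78.0
flange tool z pct [-0.0043  0.0066  0.0073  0.0078  0.0089]
flange centre tool [ 0.0011 -0.0007] r 0.017955616727785936 134
foot pts 190 [ 0.0033 -0.0049  0.0456] [0.0131 0.003  0.0523]
collar z 0.11787891176188513 1436
collar world [0.5417 0.2351] r 0.020165957672984805 ((0.5422881841659546, 0.2349308431148529), 0.021195469424128532)
flange world [0.5434 0.2044 0.1917] need [-0.0017  0.0306]
cover rect ((0.5955491065979004, 0.23927706480026245), (0.21689893305301666, 0.18084262311458588), 4.285974025726318)
flange tool z pct [-0.0043  0.0066  0.0073  0.0078  0.0089]
flange centre tool [ 0.0012 -0.0007] r 0.017889094555572166 132
foot pts 190 [ 0.0036 -0.0049  0.0463] [0.0127 0.003  0.0513]
collar z 0.11783288933988473 1441
collar world [0.5418 0.235 ] r 0.020224031528523322 ((0.5420584678649902, 0.23523379862308502), 0.021172400563955307)
flange world [0.5437 0.2045 0.1923] need [-0.0018  0.0305]
cover rect ((0.594315767288208, 0.23909638822078705), (0.21458522975444794, 0.18074846267700195), 4.228515625)
t 7.5 tcp [0.545  0.2055 0.1927] yaw -3.0712 j [ 0.1   0.46 -0.74  1.78  0.36  1.03  0.87] F [ 0.33 -0.36 -0.03] gw 0.00867962306030265
shift cm (tool axes as now) [-0.02  2.89 -3.83] turn [ 0.     0.001 -0.003] world d [-0.0019  0.0288  0.0383]
```

```bash
python3 -m crank '[[[0,1.5,0],[0,0,0]],[[0,1.55,0],[0,0,0]],[[0,0,0],[0,0,0]],[[0,0,0],[0,0,0]]]'
python3 - <<'E'
from meas import *
for i in range(3):
    o=monitor.get_obs();p,d=optics.grab_frame("wrist");print(o['tcp_pos'].round(4))
np.savez("pics/w4.npz",p=p,d=d,pos=o['tcp_pos'],ori=o['orientation']);cv2.imwrite("pics/w4.png",cv2.resize(p[100:300,150:350],None,fx=3,fy=3)[:,:,::-1])
go([.5427,.2359,.1927],.0735)
E
```

```text
clock: 7.9
tcp_pos: [0.5423, 0.2368, 0.1925]
orientation: [-0.114, 3.139, 0.0]
contact_force: [0.5, -0.3, -0.4]
grip_width: 0.0086
gripper_force: 78.1
[0.5423 0.2368 0.1925]
[0.5425 0.2359 0.1923]
[0.5427 0.2354 0.1922]
t 8.05 tcp [0.5427 0.2351 0.1922] yaw -3.0718 j [ 0.04  0.48 -0.74  1.76  0.37  1.04  0.81] F [-0.82  0.13 -1.48] gw 0.008606618426599502
shift cm (tool axes as now) [-0.    0.08 -0.05] turn [-0.001 -0.    -0.004] world d [-0.      0.0008  0.0005]
```

View pics/w4.png

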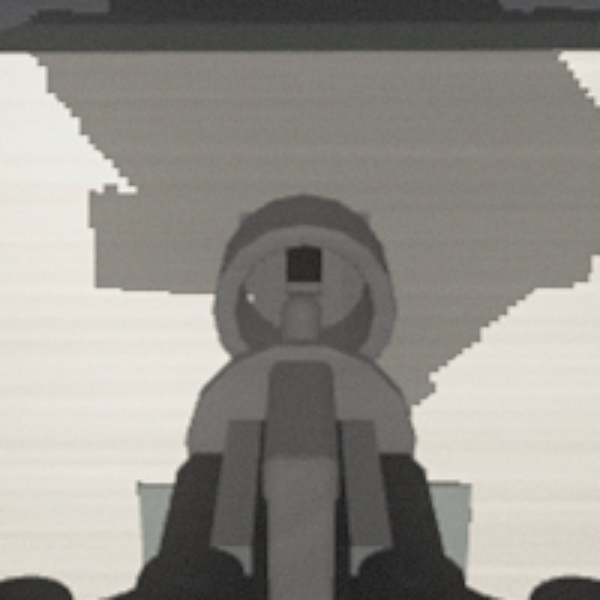

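The close view shows the foot pin at crop column 301, with the collar at about 305 and the slot at about 304. The stud is centred sideways to within 1 mm, so I correct +1 mm in tool y and descend.

```bash
python3 -m crank '[[[0,0.1,0],[0,0,0]],[[0,0,1],[0,0,0]],[[0,0,1],[0,0,0]],[[0,0,1],[0,0,0]],[[0,0,0],[0,0,0]]]'
python3 -m crank '[[[0,0,0.8],[0,0,0]],[[0,0,0.6],[0,0,0]],[[0,0,0],[0,0,0]],[[0,0,0],[0,0,0]]]'
python3 -c "
from h import *
go([.5427,.2359,.145],.0735)"
```

```text
clock: 8.55
tcp_pos: [0.5414, 0.2357, 0.16]
orientation: [0.11, -3.136, 0.002]
contact_force: [0.6, 0.1, -1.5]
grip_width: 0.0083
gripper_force: 78.1
clock: 8.95
tcp_pos: [0.5425, 0.2367, 0.1482]
orientation: [0.11, -3.14, -0.0]
contact_force: [0.6, -0.4, -0.4]
grip_width: 0.0087
gripper_force: 78.1
t 8.95 tcp [0.5425 0.2367 0.1482] yaw -3.0713 j [ 0.02  0.53 -0.71  1.8   0.41  0.97  0.77] F [ 0.61 -0.36 -0.45] gw 0.008651790563842137
shift cm (tool axes as now) [-0.01 -0.08  0.32] turn [ 0.    -0.    -0.003] world d [ 0.0002 -0.0008 -0.0032]
```

```bash
python3 -m crank '[[[0,0,0.3],[0,0,0]],[[0,0,0.3],[0,0,0]],[[0,0,0],[0,0,0]]]'|head -4
python3 -m crank '[[[0,0,0.2],[0,0,0]],[[0,0,0.2],[0,0,0]],[[0,0,0],[0,0,0]]]'|head -4
```

```text
clock: 9.25
tcp_pos: [0.5424, 0.2364, 0.1419]
orientation: [0.11, -3.139, 0.0]
contact_force: [-0.3, -0.2, -0.0]
clock: 9.55
tcp_pos: [0.5424, 0.2364, 0.138]
orientation: [0.11, -3.139, 0.0]
contact_force: [-0.0, -0.1, -0.1]
```

```bash
python3 -m crank '[[[0,0,0.2],[0,0,0]],[[0,0,0.1],[0,0,0]],[[0,0,0],[0,0,0]]]'|head -4
python3 -m crank '[[[0,0,0.2],[0,0,0]],[[0,0,0.1],[0,0,0]],[[0,0,0],[0,0,0]]]'|head -4
```

```text
clock: 9.85
tcp_pos: [0.5425, 0.2365, 0.1351]
orientation: [0.11, -3.139, 0.0]
contact_force: [0.2, 0.1, -0.7]
clock: 10.15
tcp_pos: [0.5424, 0.2365, 0.1321]
orientation: [0.11, -3.139, 0.0]
contact_force: [0.7, 0.2, -0.7]
```

```bash
for i in 1 2; do python3 -m crank '[[[0,0,0.1],[0,0,0]],[[0,0,0.1],[0,0,0]],[[0,0,0],[0,0,0]]]'|sed -n '1,2p;4p'; done
```

```text
clock: 10.45
tcp_pos: [0.5425, 0.2365, 0.1301]
contact_force: [0.7, 1.0, -1.7]
clock: 10.75
tcp_pos: [0.5426, 0.2366, 0.1285]
contact_force: [-0.3, -0.5, 2.5]
```

```bash
for i in 1 2; do python3 -m crank '[[[0,0,0.1],[0,0,0]],[[0,0,0.1],[0,0,0]],[[0,0,0],[0,0,0]]]'|sed -n '1,2p;4p'; done
```

```text
clock: 11.05
tcp_pos: [0.5426, 0.2367, 0.1263]
contact_force: [-0.8, -0.3, 2.8]
clock: 11.35
tcp_pos: [0.5426, 0.2367, 0.1242]
contact_force: [-1.4, 0.3, 2.5]
```

```bash
for i in 1 2; do python3 -m crank '[[[0,0,0.1],[0,0,0]],[[0,0,0.1],[0,0,0]],[[0,0,0],[0,0,0]]]'|sed -n '1,2p;4p'; done
```

```text
clock: 11.65
tcp_pos: [0.5427, 0.2366, 0.1222]
contact_force: [0.3, -0.5, 3.3]
clock: 11.95
tcp_pos: [0.5427, 0.2366, 0.1202]
contact_force: [-0.6, -0.9, 3.6]
```

```bash
python3 -m crank '[[[0,0,0.1],[0,0,0]],[[0,0,0.1],[0,0,0]],[[0,0,0],[0,0,0]]]'|sed -n '1,2p;4p'
```

```text
clock: 12.25
tcp_pos: [0.5427, 0.2366, 0.1182]
contact_force: [0.5, -0.7, 4.4]
```

```bash
for i in 1 2; do python3 -m crank '[[[0,0,0.1],[0,0,0]],[[0,0,0.05],[0,0,0]],[[0,0,0],[0,0,0]]]'|sed -n '1,2p;4p'; done
```

```text
clock: 12.55
tcp_pos: [0.5426, 0.2366, 0.1168]
contact_force: [-0.5, -0.7, 4.0]
clock: 12.85
tcp_pos: [0.5426, 0.2366, 0.1153]
contact_force: [-0.5, -0.3, 3.9]
```

```bash
python3 -m crank '[[[0,0,0.1],[0,0,0]],[[0,0,0.05],[0,0,0]],[[0,0,0],[0,0,0]]]'|sed -n '1,2p;4p'
```

```text
clock: 13.15
tcp_pos: [0.5426, 0.2366, 0.1139]
contact_force: [-0.1, -0.6, 4.5]
```

```bash
for i in 1 2; do python3 -m crank '[[[0,0,0.1],[0,0,0]],[[0,0,0.05],[0,0,0]],[[0,0,0],[0,0,0]]]'|sed -n '1,2p;4p'; done
```

```text
clock: 13.45
tcp_pos: [0.5426, 0.2367, 0.1124]
contact_force: [-0.3, -0.3, 5.3]
clock: 13.75
tcp_pos: [0.5426, 0.2366, 0.1109]
contact_force: [-0.0, 0.1, 5.9]
```

```bash
python3 -m crank '[[[0,0,0.1],[0,0,0]],[[0,0,0.05],[0,0,0]],[[0,0,0],[0,0,0]]]'|sed -n '1,2p;4p'
```

```text
clock: 14.05
tcp_pos: [0.5426, 0.2366, 0.1095]
contact_force: [-0.8, 0.0, 6.6]
```

```bash
for i in 1 2; do python3 -m crank '[[[0,0,0.1],[0,0,0]],[[0,0,0],[0,0,0]]]'|sed -n '1,2p;4p'; done
```

```text
clock: 14.25
tcp_pos: [0.5427, 0.2366, 0.1085]
contact_force: [-0.3, -0.4, 6.2]
clock: 14.45
tcp_pos: [0.5427, 0.2366, 0.1075]
contact_force: [-0.4, -1.0, 6.5]
```

```bash
python3 -m crank '[[[0,0,0.1],[0,0,0]],[[0,0,0],[0,0,0]]]'|sed -n '1,2p;4p'
```

```text
clock: 14.65
tcp_pos: [0.5426, 0.2367, 0.1065]
contact_force: [-0.9, 0.0, 6.8]
```

```bash
python3 -m crank '[[[0,0,0.1],[0,0,0]],[[0,0,0],[0,0,0]]]'|sed -n '1,2p;4p'
```

```text
clock: 14.85
tcp_pos: [0.5427, 0.2366, 0.1057]
contact_force: [-1.5, -0.7, 8.5]
```

```bash
python3 -m crank '[[[0,0,0.07],[0,0,0]],[[0,0,0],[0,0,0]]]'|sed -n '1,2p;4p'
```

```text
clock: 15.05
tcp_pos: [0.5427, 0.2367, 0.1054]
contact_force: [-2.2, -1.9, 12.5]
```

Force climbs steeply here (8.5 N to 12.5 N over 0.3 mm), so this is the pad, with D about 16 mm. Now I turn clockwise, which is positive about tool z.

```bash
python3 -m crank '[[[0,0,0],[0,0,0.08]],[[0,0,0],[0,0,0.08]],[[0,0,0],[0,0,0.08]],[[0,0,0],[0,0,0]]]'|sed -n '1,6p'
python3 -c "
from h import *
go([.5427,.2366,.1054],.0735-np.pi/2);print(monitor.get_obs()['moment'])"
```

```text
clock: 15.45
tcp_pos: [0.5433, 0.2372, 0.1057]
orientation: [0.27, 3.128, 0.001]
contact_force: [-0.4, -0.6, 9.6]
grip_width: 0.0087
gripper_force: 79.6
t 15.45 tcp [0.5433 0.2372 0.1057] yaw 2.9696 j [-0.05  0.57 -0.62  1.83  0.42  0.88  0.53] F [-0.41 -0.56  9.59] gw 0.008679926733109227
shift cm (tool axes as now) [ 0.05 -0.07  0.02] turn [2.000e-03 1.000e-03 1.325e+00] world d [-0.0006 -0.0006 -0.0003]
[-0.09162126  0.05537971 -0.06781669]
```

```bash
python3 -m crank '[[[0,0,0],[0,0,0.1]],[[0,0,0],[0,0,0.1]],[[0,0,0],[0,0,0.1]],[[0,0,0],[0,0,0.1]],[[0,0,0],[0,0,0]]]'|sed -n '1,6p'
python3 -c "
from h import *
go([.5427,.2366,.1054],.0735-np.pi/2);print(monitor.get_obs()['moment'])"
```

```text
clock: 15.95
tcp_pos: [0.5434, 0.2371, 0.1056]
orientation: [0.887, 3.012, 0.002]
contact_force: [-0.7, -0.1, 9.6]
grip_width: 0.0085
gripper_force: 79.6
t 15.95 tcp [0.5434 0.2371 0.1056] yaw 2.569 j [-0.11  0.54 -0.53  1.84  0.36  0.85  0.18] F [-0.69 -0.06  9.55] gw 0.008516121226853161
shift cm (tool axes as now) [ 0.03 -0.08  0.02] turn [0.002 0.001 0.925] world d [-0.0007 -0.0005 -0.0002]
[-0.09817433  0.01529375 -0.12613001]
```

```bash
python3 -m crank '[[[0,0,0],[0,0,0.1]],[[0,0,0],[0,0,0.1]],[[0,0,0],[0,0,0.1]],[[0,0,0],[0,0,0.1]],[[0,0,0],[0,0,0]]]'|sed -n '1,4p'
python3 -m crank '[[[0,0,0],[0,0,0.1]],[[0,0,0],[0,0,0.1]],[[0,0,0],[0,0,0.1]],[[0,0,0],[0,0,0.1]],[[0,0,0],[0,0,0]]]'|sed -n '1,4p'
python3 -c "
from h import *
go([.5427,.2366,.1054],.0735-np.pi/2);print(monitor.get_obs()['moment'])"
```

```text
clock: 16.45
tcp_pos: [0.5434, 0.2371, 0.1056]
orientation: [1.468, 2.776, 0.002]
contact_force: [-0.2, -1.0, 9.1]
clock: 16.95
tcp_pos: [0.5434, 0.237, 0.1056]
orientation: [1.99, 2.429, 0.003]
contact_force: [-0.0, -0.3, 9.2]
t 16.95 tcp [0.5434 0.237  0.1056] yaw 1.7689 j [-0.26  0.51 -0.34  1.85  0.23  0.82 -0.51] F [-0.   -0.27  9.2 ] gw 0.0086142815147747
shift cm (tool axes as now) [-0.03 -0.08  0.02] turn [ 0.002 -0.     0.125] world d [-0.0007 -0.0004 -0.0002]
[-0.18234487  0.03308079 -0.05861284]
```

```bash
python3 -m crank '[[[0,0,0],[0,0,0.06]],[[0,0,0],[0,0,0.06]],[[0,0,0],[0,0,0]],[[0,0,0],[0,0,0]]]'|sed -n '1,5p'
python3 -c "
from h import *
go([.5427,.2366,.1054],.0735-np.pi/2);print(monitor.get_obs()['moment'])"
```

```text
clock: 17.35
tcp_pos: [0.5434, 0.237, 0.1056]
orientation: [2.13, 2.309, 0.003]
contact_force: [-0.3, 0.2, 9.6]
grip_width: 0.0085
t 17.35 tcp [0.5434 0.237  0.1056] yaw 1.6514 j [-0.28  0.51 -0.31  1.85  0.21  0.82 -0.62] F [-0.28  0.15  9.62] gw 0.008502419396399882
shift cm (tool axes as now) [-0.03 -0.07  0.02] turn [ 0.002 -0.001  0.007] world d [-0.0007 -0.0004 -0.0002]
[-0.19174193  0.10161353 -0.05962798]
```

```bash
python3 -m crank '[[[0,0,0],[0,0,0.05]],[[0,0,0],[0,0,0]]]'|sed -n '1,5p'
python3 -c "
from h import *
go([.5427,.2366,.1054],.0735-np.pi/2);print(monitor.get_obs()['moment'])"
```

```text
clock: 17.55
tcp_pos: [0.5434, 0.237, 0.1056]
orientation: [2.188, 2.253, 0.003]
contact_force: [-0.6, -1.4, 9.6]
grip_width: 0.0095
t 17.55 tcp [0.5434 0.237  0.1056] yaw 1.6004 j [-0.28  0.51 -0.3   1.85  0.2   0.81 -0.66] F [-0.6  -1.4   9.61] gw 0.009457202838724135
shift cm (tool axes as now) [-0.04 -0.07  0.02] turn [ 0.002 -0.001 -0.044] world d [-0.0007 -0.0004 -0.0002]
[-0.12796938  0.0805919  -0.00285101]
```

The fingers widened from 8.5 to 9.5 mm, so the stud is at its stop. I back off the over-turn, ride up gently with the spring into the groove, then release.

```bash
python3 -m crank '[[[0,0,0],[0,0,-0.04]],[[0,0,-0.1],[0,0,0]],[[0,0,-0.1],[0,0,0]],[[0,0,-0.1],[0,0,0]],[[0,0,0],[0,0,0]]]'|sed -n '1,5p'
python3 -m crank '[[[0,0,-0.1],[0,0,0]],[[0,0,0],[0,0,0]]]'|sed -n '1,5p'
```

```text
clock: 18.05
tcp_pos: [0.5434, 0.237, 0.1083]
orientation: [2.141, 2.298, 0.003]
contact_force: [1.0, 0.7, 6.4]
grip_width: 0.0088
clock: 18.25
tcp_pos: [0.5434, 0.237, 0.1093]
orientation: [2.141, 2.298, 0.003]
contact_force: [0.8, -0.7, 6.2]
grip_width: 0.0085
```

Force is now just the collar spring. Opening.

```bash
python3 -m crank '[[[0,0,0],[0,0,0]],[[0,0,0],[0,0,0]],[[0,0,0],[0,0,0]],[[0,0,0],[0,0,0]],[[0,0,0],[0,0,0]]]' 4.5 20
python3 -m crank '[[[0,0,-1],[0,0,0]],[[0,0,-2],[0,0,0]],[[0,0,-3],[0,0,0]],[[0,0,-3],[0,0,0]],[[0,0,-3],[0,0,0]]]'|head -2
python3 - <<'E'
from meas import *
o=monitor.get_obs();p,d=optics.grab_frame("wrist");cv2.imwrite("pics/w5.png",p[:,:,::-1])
c=cam("wrist",o);W=cloud(c,d);z=W[...,2]
dd=np.hypot(W[...,0]-.543,W[...,1]-.2355)<.03
m=(d>0)&dd&(z>.115)&(z<.18)
q=W[m];print(m.sum(),"wing top",np.percentile(q[:,2],[5,50,95]))
m=m&(z>np.percentile(q[:,2],90)-.004)
print(cv2.minAreaRect(W[m][:,:2].astype(np.float32)))
m=(d>0)&dd&(z>.1)&(z<.114); print("flange",m.sum(),np.median(W[m][:,2]))
m=(d>0)&(z>.08)&(z<.1);print("cover z",np.median(W[m][:,2]))
E
```

```text
clock: 18.75
tcp_pos: [0.5423, 0.2365, 0.1083]
orientation: [-2.141, -2.299, 0.001]
contact_force: [-0.8, 0.1, -0.0]
grip_width: 0.0452
gripper_force: 0.0
clock: 19.25
tcp_pos: [0.5424, 0.2366, 0.2306]
668 wing top [0.12375772 0.13758353 0.138762  ]
((0.5426526069641113, 0.237121120095253), (0.009507469832897186, 0.0335540696978569), 4.530096530914307)
flange 1122 0.10384112999260908
cover z 0.08938978352674859
```

View pics/w5.png

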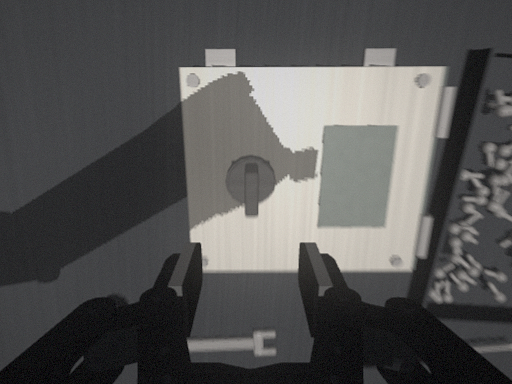

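The view shows the stud upright in the collar at (252,185) with its wing across the box, its yaw within 0.5° of box y. The flange is about 15 mm below the collar's free height and the cover is shut. I'm handing in.

```bash
python3 -c "
from bench import r
print(r.hand_in())"
```

```text
the job is handed in; nothing more can be done
None
```

The stud is locked with its wing across the box, within about 0.5° of box y, and the gripper has let go. I handed the job in at about 19 s; the highest force I saw on the box was about 12.5 N, and the two plain pins stayed in the rack.

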